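# Crib up the setting block

## Task

Build up the packing crib on the wooden foot and stand on it the steel setting block that waits just behind the foot: first lay the two thick slats across the foot's runners, then the two thin slats crosswise on top of those, each pair level, square, centred on the foot and spaced apart like the runners. Finally set the block down in the middle, bridging squarely from one thin slat to the other so that it bears on both, and leave the crib standing and the other things on the bench undisturbed.

Things in the scene. Friction and masses are not known exactly. Their poses are not given: they have to be found in the camera images.
- crib_foot: Crib foot, fixed to the bench: plywood sole 116 x 100 x 9 mm, on it two parallel hardwood runners, each 110 long x 24 wide x 20 high (mm), centrelines 33 mm either side of the middle (66 mm apart). Origin: centre of the sole's underside, on the bench; runner tops 29 mm above it. Axes: x along the runners, y across, z up. Thick slats lie along y at x = +-33 mm, thin ones along x at y = +-33 mm
- thick_a: thick hardwood packing slat, plain brown wood with a small dark cord hole near each end, 110 long x 24 wide x 24 thick (mm), lying flat on the bench at the start, some 40 mm clear of the next; the two thick slats are identical. Origin: the slat's centre, 12 mm above its underside. Axes: x along its length, y across its width, z through its thickness (up)
- thick_b: thick hardwood packing slat, plain brown wood with a small dark cord hole near each end, 110 long x 24 wide x 24 thick (mm), lying flat on the bench at the start, some 40 mm clear of the next; the two thick slats are identical. Origin: the slat's centre, 12 mm above its underside. Axes: x along its length, y across its width, z through its thickness (up)
- thin_a: thin hardwood packing slat, plain brown wood with a small dark cord hole near each end, 110 long x 24 wide x 14 thick (mm), lying flat on the bench at the start, some 40 mm clear of the next; the two thin slats are identical. Origin: the slat's centre, 7 mm above its underside. Axes: x along its length, y across its width, z through its thickness (up)
- thin_b: thin hardwood packing slat, plain brown wood with a small dark cord hole near each end, 110 long x 24 wide x 14 thick (mm), lying flat on the bench at the start, some 40 mm clear of the next; the two thin slats are identical. Origin: the slat's centre, 7 mm above its underside. Axes: x along its length, y across its width, z through its thickness (up)
- setting_block: ground steel block with two holes in its top, 45 x 70 x 30 mm, 0.5 to 0.8 kg, standing on the bare bench beyond the foot, on the near side of the dark steel bar (the like block on the far black mat is not it). Origin: centre of its underside. Axes: x along the 45 mm width, y along the 70 mm length, z up. Finally its length lies along the foot's y, across both thin slats
- grease_tub: white grease tub, 69 mm diameter, 86 mm high; bystander, leave alone. Origin: centre of its underside
- hexkey: bent hex key lying flat, 31 x 88 x 5 mm; bystander, leave alone. Origin: middle of its underside
- wire_spool: spool of white wire standing on its flange, 64 mm diameter, 34 mm high; bystander, leave alone. Origin: centre of its underside

How it is judged:
On the way, in this order (a step that is already met when the one before it is completed fails the run):
1. both thick slats lie across the runners, let go (((x of thick_a in the frame of crib_foot between 0.021 and 0.045 m and y of thick_a in the frame of crib_foot between -0.015 and 0.015 m and z of thick_a in the frame of crib_foot between 0.036 and 0.046 m and angle between the x axis of each of thick_a, thick_b and the y axis of crib_foot, either way round below 0.15 rad and angle between the z axis of each of thick_a, thick_b and the z axis of crib_foot, either way round below 0.06 rad and contact force between the fingers and thick_a below 0.1 N and linear speed of each of thick_a, thick_b below 0.02 m/s and x of thick_b in the frame of crib_foot between -0.045 and -0.021 m and y of thick_b in the frame of crib_foot between -0.015 and 0.015 m and z of thick_b in the frame of crib_foot between 0.036 and 0.046 m and contact force between the fingers and thick_b below 0.1 N) or (x of thick_a in the frame of crib_foot between -0.045 and -0.021 m and y of thick_a in the frame of crib_foot between -0.015 and 0.015 m and z of thick_a in the frame of crib_foot between 0.036 and 0.046 m and angle between the x axis of each of thick_a, thick_b and the y axis of crib_foot, either way round below 0.15 rad and angle between the z axis of each of thick_a, thick_b and the z axis of crib_foot, either way round below 0.06 rad and contact force between the fingers and thick_a below 0.1 N and linear speed of each of thick_a, thick_b below 0.02 m/s and x of thick_b in the frame of crib_foot between 0.021 and 0.045 m and y of thick_b in the frame of crib_foot between -0.015 and 0.015 m and z of thick_b in the frame of crib_foot between 0.036 and 0.046 m and contact force between the fingers and thick_b below 0.1 N))), for 0.2 s.
2. both thin slats lie crosswise on the thick ones, let go, the thick ones still in place (((x of thick_a in the frame of crib_foot between 0.021 and 0.045 m and y of thick_a in the frame of crib_foot between -0.015 and 0.015 m and z of thick_a in the frame of crib_foot between 0.036 and 0.046 m and angle between the x axis of each of thick_a, thick_b and the y axis of crib_foot, either way round below 0.15 rad and angle between the z axis of each of thick_a, thick_b and the z axis of crib_foot, either way round below 0.06 rad and contact force between the fingers and thick_a below 0.1 N and linear speed of each of thick_a, thick_b below 0.02 m/s and x of thick_b in the frame of crib_foot between -0.045 and -0.021 m and y of thick_b in the frame of crib_foot between -0.015 and 0.015 m and z of thick_b in the frame of crib_foot between 0.036 and 0.046 m and contact force between the fingers and thick_b below 0.1 N) or (x of thick_a in the frame of crib_foot between -0.045 and -0.021 m and y of thick_a in the frame of crib_foot between -0.015 and 0.015 m and z of thick_a in the frame of crib_foot between 0.036 and 0.046 m and angle between the x axis of each of thick_a, thick_b and the y axis of crib_foot, either way round below 0.15 rad and angle between the z axis of each of thick_a, thick_b and the z axis of crib_foot, either way round below 0.06 rad and contact force between the fingers and thick_a below 0.1 N and linear speed of each of thick_a, thick_b below 0.02 m/s and x of thick_b in the frame of crib_foot between 0.021 and 0.045 m and y of thick_b in the frame of crib_foot between -0.015 and 0.015 m and z of thick_b in the frame of crib_foot between 0.036 and 0.046 m and contact force between the fingers and thick_b below 0.1 N)) and ((y of thin_a in the frame of crib_foot between 0.021 and 0.045 m and x of thin_a in the frame of crib_foot between -0.015 and 0.015 m and z of thin_a in the frame of crib_foot between 0.055 and 0.065 m and angle between the x axis of each of thin_a, thin_b and the x axis of crib_foot, either way round below 0.15 rad and angle between the z axis of each of thin_a, thin_b and the z axis of crib_foot, either way round below 0.06 rad and contact force between the fingers and thin_a below 0.1 N and linear speed of each of thin_a, thin_b below 0.02 m/s and y of thin_b in the frame of crib_foot between -0.045 and -0.021 m and x of thin_b in the frame of crib_foot between -0.015 and 0.015 m and z of thin_b in the frame of crib_foot between 0.055 and 0.065 m and contact force between the fingers and thin_b below 0.1 N) or (y of thin_a in the frame of crib_foot between -0.045 and -0.021 m and x of thin_a in the frame of crib_foot between -0.015 and 0.015 m and z of thin_a in the frame of crib_foot between 0.055 and 0.065 m and angle between the x axis of each of thin_a, thin_b and the x axis of crib_foot, either way round below 0.15 rad and angle between the z axis of each of thin_a, thin_b and the z axis of crib_foot, either way round below 0.06 rad and contact force between the fingers and thin_a below 0.1 N and linear speed of each of thin_a, thin_b below 0.02 m/s and y of thin_b in the frame of crib_foot between 0.021 and 0.045 m and x of thin_b in the frame of crib_foot between -0.015 and 0.015 m and z of thin_b in the frame of crib_foot between 0.055 and 0.065 m and contact force between the fingers and thin_b below 0.1 N))), for 0.2 s.
At the end, for the whole second after the job is handed in: Thick slats across the runners, thin slats crosswise on them: each 33 mm off the middle (12 mm), centred lengthwise (15 mm), square (0.15 rad), flat (0.06 rad), at its height (5 mm). Block at rest, level, bearing on both thin slats, across them (0.17 rad), centred (12 mm along, 10 mm across) (all of step 2 and x of setting_block in the frame of crib_foot between -0.012 and 0.012 m and y of setting_block in the frame of crib_foot between -0.01 and 0.01 m and z of setting_block in the frame of crib_foot between 0.062 and 0.072 m and angle between the y axis of setting_block and the y axis of crib_foot, either way round below 0.17 rad and angle between setting_block's own z axis and vertical below 0.06 rad and linear speed of setting_block below 0.01 m/s and angular speed of setting_block below 0.05 rad/s and contact force between setting_block and thin_a above 0.3 N and contact force between setting_block and thin_b above 0.3 N); the robot touches nothing.
It fails at once if grease tub is shifted by more than 30 mm (distance of grease_tub from where it was at the start of the episode above 0.03 m).
It fails at once if hexkey is shifted by more than 30 mm (distance of hexkey from where it was at the start of the episode above 0.03 m).
It fails at once if wire spool is shifted by more than 30 mm (distance of wire_spool from where it was at the start of the episode above 0.03 m).
It also fails if it takes over 72 s, if anything falls off the work surface, if the arm or the gripper's body presses on something with over 40 N, if the wrist force passes 120 N, or if a joint passes its speed limit or range.

## Robot

A 6-joint arm with a two-finger parallel gripper is mounted at the origin on the work surface; the furniture and walls round the work are solid. World frame = base frame: x ahead of the robot, y to its left, z up, the work surface at z = 0. Lengths are in m, angles in rad, forces in N, time in s.
With the tool pointing down it reaches from about 0.25 to 0.775 m from the base axis. Payload 4 kg.
Tool frame: the origin (TCP) lies at the centre of the arm's flange, where the gripper is bolted on; the fingertips stand 199 mm ahead of it and the grasp point (between the pads) lies 180 mm ahead of it; z points along the fingers, y is the line along which they close (so a half turn about z gives the same grasp; the last joint's range is limited). The gripper opens to 94 mm and grips with 3 to 60 N. Pads are 16 mm wide; open, the fingers measure 119 mm over their backs; the gripper's body (75 mm by 177 mm) begins 78 mm behind the grasp point.
Start: joints at [-1.302, 0.087, 1.371, -0, 1.684, -0.103], TCP at [0.2, -0.512, 0.405] pointing down, gripper open.
Joint ranges: [-3.1, 3.1], [-0.76, 2.03], [0.27, 2.55], [-1.08, 4.22], [0.17, 2.65], [-2.57, 2.57]. Speed limits (rad/s): [2.79, 2.79, 3.14, 3.14, 3.14, 3.14].

## Interface

Orientations are given as a rotation vector (axis times angle).
In Python, from bench import r gives the robot as it stands. The module is installed in compiled form; this text tells all that it offers.
- The arm moves only by the tool drive_tool, never from a script. Its argument "commands" is a list of rows, each an object with "travel": the shift along the tool's x, y, z in m, a list of three; "yaw": the turn about the tool's z in degrees; "fingers": the closure in counts, from 0 (fully open) to 255 (shut). In form: [{"travel": [tx, ty, tz], "yaw": yaw, "fingers": fingers}, ...]. A call has exactly 10 rows; each row shifts and turns the commanded pose from where the row before left it, along the tool's axes as they then stand; what a row does not reach is not made up. A row lasts 1/8 s, in which the tool goes at most 62.5 mm and 10.7 degrees, less where a joint would pass 70% of its speed; a pose out of reach is approached as far as the arm can. A call with a gripper value outside its range is refused whole. The fingers move at their own pace and stop on an object; the grip force is fixed at half the most. Time passes only in rows, so rows that do not move let the fingers close, or fill a call up. It gives the time, the measured TCP pose, the force, the opening and the grip force at its end, in the units of the state.
- r.read_state(): the state, without advancing time (a new reading comes with each control period).
- r.snapshot(name): name is "scene" or "top"; returns the picture (420x560x3 uint8, blue, green, red); there is no depth.
- r.camera_model(name): a dict with "camera_matrix" (3x3 intrinsics, pixels), "rvec" (rotation vector, rad) and "tvec" (3), from world to camera coordinates, as OpenCV has them. Camera axes: x right, y down, z forward; pixel columns grow to the right and rows downward; lengths in m; the calibration is good to about 2 mm. A picture is of the moment at which its call begins. camera_model takes no time and is no camera call.
- r.finish_job(): hands the job in; it is judged then, once.
The state is a dict: "t": time; "qpos": joint angles; "qvel": joint speeds; "joint_torque": joint torques, N m; "tcp_pos": TCP position; "ee_rot": TCP orientation; "force": force on the tool from outside, world axes, zero at the start; "torque": the same for the moment, N m; "finger_gap": opening from 0.0 (shut) to 1.0 (fully open); "grip_force": force on a finger pad.
Only numpy, scipy, OpenCV 4.12 (cv2) and the standard library are available. Lean on these libraries where they do the work, as an engineer would, in place of code of your own. Each camera call takes 0.05 s, during which the arm holds its last target. There are 200 camera calls.

## Working session

There is one attempt and no reset: what is moved stays moved. The work goes in short steps, Python scripts to look and compute and a tool call to move; the robot and the scene stay as the last step left them, time stands still between calls to the robot, and variables do not carry over. Pictures are saved under pics/ and viewed, at most 10 in all, crops included, and the job is handed in when it is done.

Besides the shell and the picture viewer there is one more tool, called after "Call:" as name(argument=value, ...) on one line, values as JSON. drive_tool: Moves the arm, as the interface text tells. Its arguments: {"type":"object","properties":{"commands":{"type":"array"}},"required":["commands"]}

```bash
mkdir -p pics; python3 - <<'E'
from bench import r
import cv2,numpy as np
for n in("scene","top"):
    cv2.imwrite(f"pics/{n}0.png",cv2.resize(r.snapshot(n),(800,600),interpolation=cv2.INTER_CUBIC))
    m=r.camera_model(n);R=cv2.Rodrigues(np.array(m["rvec"]))[0];print(n,m["camera_matrix"],-R.T@np.array(m["tvec"]).ravel(),R)
s=r.read_state();print(s)
E
```

```text
scene [[382.44715512   0.         280.31292685]
 [  0.         382.44715512 210.44219352]
 [  0.           0.           1.        ]] [-0.01235182 -0.47754452  0.46741243] [[ 0.72040092 -0.69330643 -0.01867383]
 [-0.338941   -0.32844102 -0.88161528]
 [ 0.60509629  0.64144578 -0.47159919]]
top [[494.48393067   0.         279.44208245]
 [  0.         494.48393067 207.09108549]
 [  0.           0.           1.        ]] [0.33749321 0.09290362 0.92537329] [[-1.31175751e-02 -9.99913954e-01  1.17329776e-04]
 [-9.77299930e-01  1.27960941e-02 -2.11473655e-01]
 [ 2.11453957e-01 -2.88868793e-03 -9.77383691e-01]]
{'t': 0.1, 'qpos': array([-1.30209984e+00,  8.78923669e-02,  1.37205178e+00, -5.63212749e-06,
        1.68359867e+00, -1.03093251e-01]), 'qvel': array([ 0.00014349,  0.00040216, -0.00356429,  0.00264112,  0.0015564 ,
        0.0004467 ]), 'joint_torque': array([ 3.30292190e-03, -3.41250730e+01, -3.03301442e+01,  7.21360627e-02,
        3.03547585e-02, -9.88072975e-05]), 'tcp_pos': array([ 0.19978033, -0.51233697,  0.40364072]), 'ee_rot': array([-3.08555757e+00, -5.80288089e-01,  2.61956806e-04]), 'force': array([-1.27723855,  0.43712084, -0.41930201]), 'torque': array([ 0.02041251,  0.03247847, -0.00615659]), 'grip_force': 0.0, 'finger_gap': 0.9997399641432978}
```

View pics/top0.png

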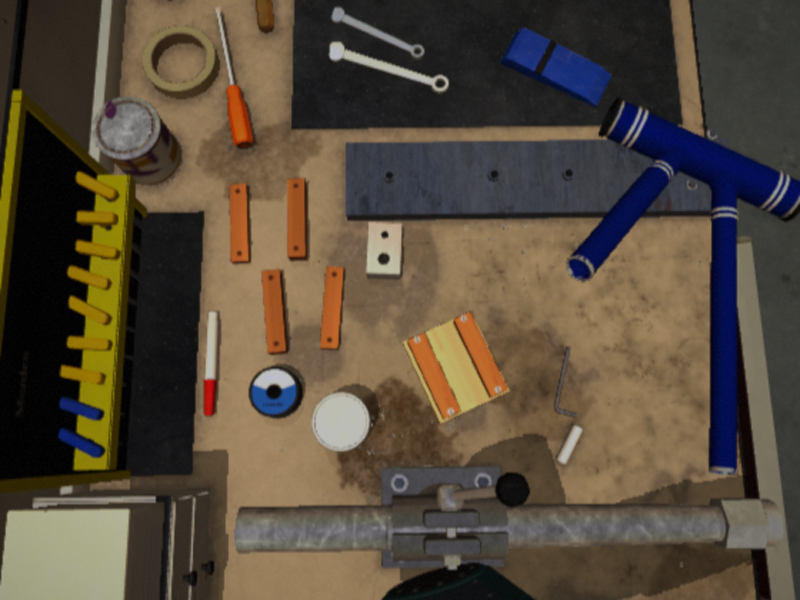

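View pics/scene0.png

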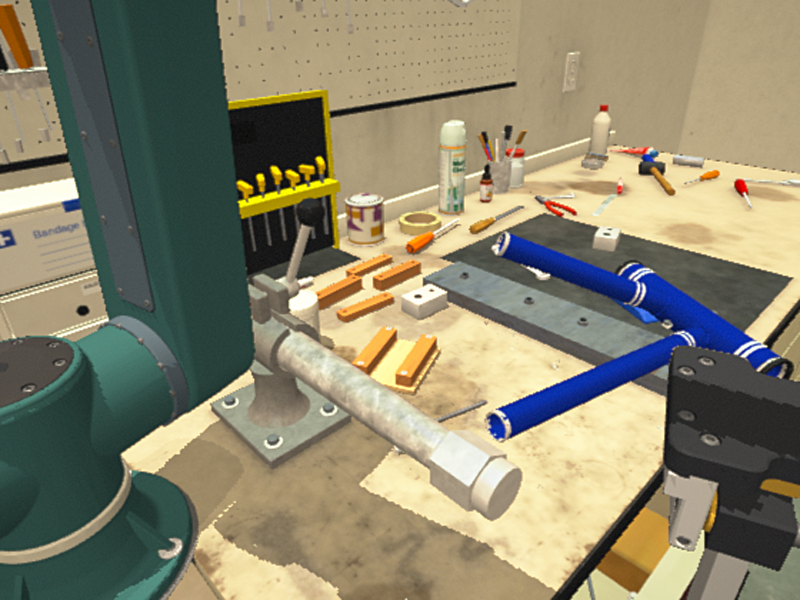

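The top view shows the four slats at left (about (239,223), (297,218), (274,311), (332,307)), the block at (384,250) and the foot at (456,366). The tub is at (341,421), the spool at (275,391) and the hex key at (565,380). The scene view shows the arm's right side and a vise pipe near the base. Next I'll enlarge.

```bash
python3 - <<'E'
from bench import r
import cv2,numpy as np
t=r.snapshot("top");s=r.snapshot("scene")
cv2.imwrite("pics/t.png",t);cv2.imwrite("pics/s.png",s)
cv2.imwrite("pics/tc.png",cv2.resize(t[120:300,150:370],None,fx=3.3,fy=3.3,interpolation=cv2.INTER_CUBIC))
cv2.imwrite("pics/sc.png",cv2.resize(s[170:280,200:340],None,fx=5,fy=5,interpolation=cv2.INTER_CUBIC))
h=cv2.cvtColor(t,cv2.COLOR_BGR2HSV)
m=cv2.inRange(h,(5,150,90),(16,255,255));m[:, :150]=0
for c in cv2.findContours(m,0,1)[0]:
    if cv2.contourArea(c)>300: print(cv2.minAreaRect(c),cv2.boxPoints(cv2.minAreaRect(c)).round(1).tolist())
E
```

```text
((303.3678283691406, 262.5614013671875), (61.12592315673828, 14.252998352050781), 65.0952377319336) [[284.0, 237.8000030517578], [297.0, 231.8000030517578], [322.70001220703125, 287.29998779296875], [309.79998779296875, 293.29998779296875]]
((335.7623291015625, 247.61476135253906), (60.77170944213867, 14.75041389465332), 64.23066711425781) [[315.8999938964844, 223.5], [329.20001220703125, 217.0], [355.6000061035156, 271.79998779296875], [342.29998779296875, 278.20001220703125]]
((191.0970458984375, 217.26174926757812), (57.90586471557617, 12.731620788574219), 85.60128784179688) [[182.5, 188.89999389648438], [195.1999969482422, 187.89999389648438], [199.6999969482422, 245.60000610351562], [187.0, 246.60000610351562]]
((231.95648193359375, 215.03701782226562), (12.795845031738281, 57.729469299316406), 4.635463714599609) [[223.1999969482422, 243.3000030517578], [227.89999389648438, 185.6999969482422], [240.6999969482422, 186.8000030517578], [236.0, 244.3000030517578]]
((166.62974548339844, 155.4492950439453), (54.960609436035156, 12.425047874450684), 88.63607025146484) [[159.8000030517578, 128.10000610351562], [172.1999969482422, 127.80000305175781], [173.5, 182.8000030517578], [161.10000610351562, 183.10000610351562]]
((207.0, 152.0), (54.0, 12.0), 90.0) [[201.0, 125.0], [213.0, 125.0], [213.0, 179.0], [201.0, 179.0]]
((166.0384521484375, 80.19231414794922), (42.361083984375, 14.120360374450684), 78.69007110595703) [[155.0, 60.79999923706055], [168.8000030517578, 58.0], [177.10000610351562, 99.5999984741211], [163.3000030517578, 102.30000305175781]]
```

View pics/tc.png

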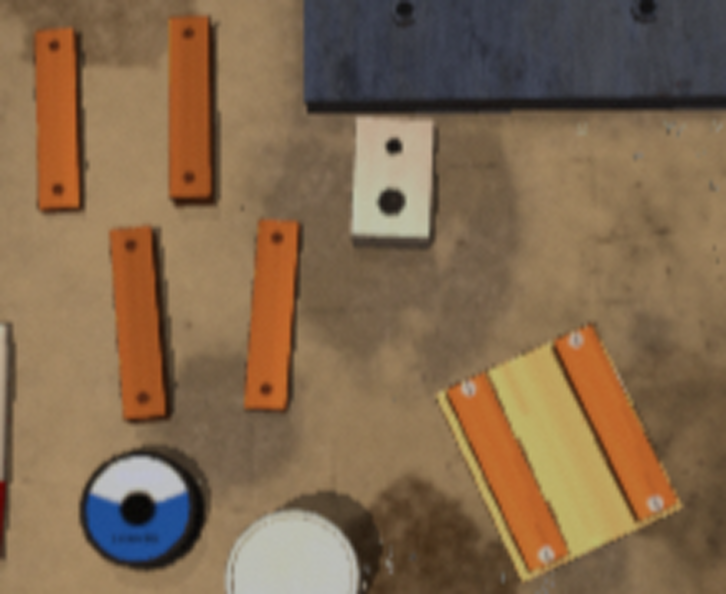

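View pics/sc.png

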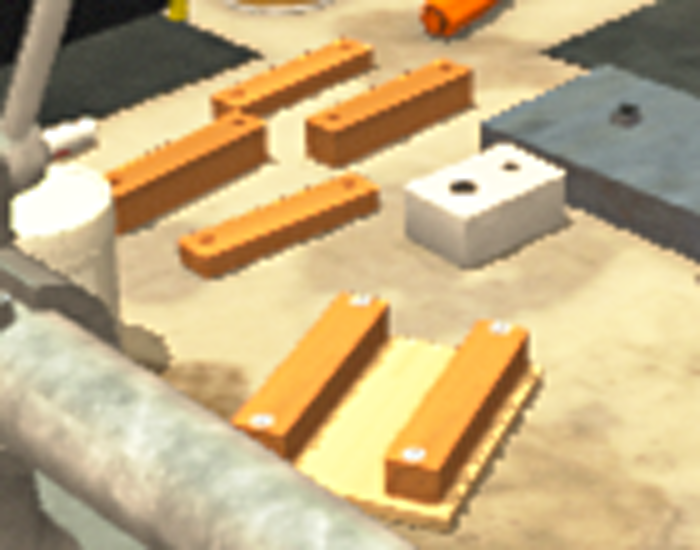

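The close-ups show that the far-right slat (hole pixels (189,33) and (189,177)) and the near-left slat ((130,245), (143,397)) are thick. The far-left slat ((54,46), (57,189)) and near-right slat ((277,237), (265,389)) are thin. Foot screws are at (469,388), (546,554), (577,340) and (656,503).

```bash
cat > h.py <<'E'
import cv2,numpy as np
from bench import r
def cam(n):
    m=r.camera_model(n);R=cv2.Rodrigues(np.array(m["rvec"]))[0];return np.array(m["camera_matrix"]),R,np.array(m["tvec"]).ravel()
def ray(n,p):
    K,R,t=cam(n);return -R.T@t,R.T@np.linalg.solve(K,[p[0],p[1],1])
def at(n,p,z):
    c,d=ray(n,p);return (c+d*(z-c[2])/d[2])[:2]
def proj(n,P):
    K,R,t=cam(n);q=K@(R@np.array(P,float)+t);return q[:2]/q[2]
def tri(a,b):
    (c,d),(e,f)=ray("top",a),ray("scene",b);k=np.linalg.lstsq(np.c_[d,-f],e-c,rcond=None)[0]
    return c+k[0]*d,e+k[1]*f
def pose():
    s=r.read_state();R=cv2.Rodrigues(np.array(s["ee_rot"]))[0];return np.array(s["tcp_pos"]),R,s
def need(xy,z,ang,):
    """travel for TCP to xy,z with tool y along +-ang(rad, world); yaw first, then travel in final axes"""
    p,R,s=pose();ty=np.arctan2(R[1,1],R[0,1])
    d=(ang-ty+np.pi/2)%np.pi-np.pi/2      # world turn, +ccw
    yaw=-np.degrees(d)                    # tool z down
    Rn=R@cv2.Rodrigues(np.array([0,0,np.radians(yaw)]))[0]
    D=np.array([*xy,z])-p
    print("yaw %.1f or %.1f"%(yaw,yaw-180*np.sign(yaw)),"travel before-yaw",(R.T@D).round(4),"after-yaw",(Rn.T@D).round(4),"q6 %.2f"%s["qpos"][5],"tcp",p.round(4))
E
cat > m.py <<'E'
from h import *
c=lambda u,v:((u+.5)/3.3-.5+150,(v+.5)/3.3-.5+120)
for n,z,a,b in [("thickF",.024,(189,33),(189,177)),("thickN",.024,(130,245),(143,397)),("thinF",.014,(54,46),(57.5,189)),("thinN",.014,(277,237),(265,389)),
  ("run1",.029,(469,388),(546,554)),("run2",.029,(577,340),(656,503)),("blockL",.03,(395,119),(391.5,236)),("blockW",.03,(354.5,177),(432.5,178))]:
    A,B=at("top",c(*a),z),at("top",c(*b),z);print(n,((A+B)/2).round(4),"len %.4f ang %.1f"%(np.linalg.norm(A-B),np.degrees(np.arctan2(*(A-B)[::-1]))))
g=lambda u,v:(u*.7,v*.7)
for n,a,b in [("shelf",(132,175),(338,181)),("knob",(512,488),(310,213)),("panel",(17,95),(327,92))]: print(n,*tri(g(*a),g(*b)))
E
python3 m.py
```

```text
thickF [0.6435 0.2274] len 0.0875 ang 1.0
thickN [0.5164 0.2547] len 0.0878 ang 6.2
thinF [0.6403 0.3067] len 0.0878 ang 3.3
thinN [0.522 0.18 ] len 0.0884 ang -4.0
run1 [0.4289 0.0484] len 0.1000 ang 23.7
run2 [ 0.4554 -0.0125] len 0.0996 ang 23.8
blockL [0.5965 0.1094] len 0.0693 ang -2.1
blockW [0.5962 0.1092] len 0.0445 ang 88.5
shelf [0.64828686 0.39522663 0.16277294] [0.64614325 0.39674662 0.1625019 ]
knob [ 0.30210625 -0.00675299  0.27702621] [ 0.30206869 -0.00672859  0.27702451]
panel [0.66199281 0.44228488 0.32573435] [0.66697023 0.43868638 0.32633125]
```

```bash
python3 - <<'E'
from h import *
g=lambda u,v:(u*.7,v*.7)
for n,a,b in [("pipeend",(578,268),(498,425)),("Tend",(612,118),(502,243)),("handlebase",(450,497),(288,290))]: print(n,*tri(g(*a),g(*b)))
need((.5164,.2547),.40,np.radians(96.2))
E
```

```text
pipeend [ 0.58676247 -0.16629313 -0.05391138] [ 0.52288348 -0.11650217 -0.08334994]
Tend [ 0.67244266 -0.13405809  0.24290963] [ 0.58355354 -0.05664491  0.17353863]
handlebase [0.28831702 0.04128746 0.17262201] [0.29089182 0.03974256 0.17255974]
yaw 15.1 or -164.9 travel before-yaw [ 0.5736 -0.5996  0.0048] after-yaw [ 0.3976 -0.7284  0.0048] q6 -0.10 tcp [ 0.1998 -0.5124  0.404 ]
```

Call:
drive_tool(commands=[{"travel": [0,0,-0.05],"yaw": -10.5,"fingers": 133},{"travel": [0,0,-0.05],"yaw": -10.5,"fingers": 133},{"travel": [0,0,0],"yaw": -10.5,"fingers": 133},{"travel": [0,0,0],"yaw": -10.5,"fingers": 133},{"travel": [0,0,0],"yaw": -10.5,"fingers": 133},{"travel": [0,0,0],"yaw": -10.5,"fingers": 133},{"travel": [0,0,0],"yaw": -10.5,"fingers": 133},{"travel": [0,0,0],"yaw": -10.5,"fingers": 133},{"travel": [0,0,0],"yaw": -10.5,"fingers": 133},{"travel": [0,0,0],"yaw": -10.5,"fingers": 133}])

```text
t: 1.45
tcp_pos: [0.1998, -0.5124, 0.5044]
ee_rot: [-1.41, -2.807, -0.001]
force: [0.6, -0.2, 0.4]
finger_gap: 0.48
grip_force: 0.0
```

Call:
drive_tool(commands=[{"travel": [0,0,0],"yaw": -10,"fingers": 133},{"travel": [0,0,0],"yaw": -10,"fingers": 133},{"travel": [0,0,0],"yaw": -10,"fingers": 133},{"travel": [0,0,0],"yaw": -10,"fingers": 133},{"travel": [0,0,0],"yaw": -10,"fingers": 133},{"travel": [0,0,0],"yaw": -10,"fingers": 133},{"travel": [-0.028,0.052,0],"yaw": 0,"fingers": 133},{"travel": [-0.028,0.052,0],"yaw": 0,"fingers": 133},{"travel": [-0.028,0.052,0],"yaw": 0,"fingers": 133},{"travel": [-0.028,0.052,0],"yaw": 0,"fingers": 133}])

```text
t: 2.7
tcp_pos: [0.4437, -0.2556, 0.488]
ee_rot: [-0.115, -3.094, 0.042]
force: [0.2, 0.7, 0.2]
finger_gap: 0.478
grip_force: 0.0
```

Call:
drive_tool(commands=[{"travel": [-0.028,0.052,0],"yaw": 0,"fingers": 133},{"travel": [-0.028,0.052,0],"yaw": 0,"fingers": 133},{"travel": [-0.028,0.052,0],"yaw": 0,"fingers": 133},{"travel": [-0.028,0.052,0],"yaw": 0,"fingers": 133},{"travel": [-0.028,0.052,0],"yaw": 0,"fingers": 133},{"travel": [-0.028,0.052,0],"yaw": 0,"fingers": 133},{"travel": [-0.028,0.052,0],"yaw": 0,"fingers": 133},{"travel": [-0.028,0.052,0],"yaw": 0,"fingers": 133},{"travel": [-0.028,0.052,0],"yaw": 0,"fingers": 133},{"travel": [0,0,0],"yaw": 0,"fingers": 133}])

```text
t: 3.95
tcp_pos: [0.7309, 0.1948, 0.4564]
ee_rot: [-0.106, -3.086, 0.043]
force: [-0.0, 0.3, -0.1]
finger_gap: 0.477
grip_force: 0.0
```

```bash
python3 - <<'E'
from h import *
need((.5164,.2547),.202,np.radians(96.2)); print(r.read_state()["qpos"].round(2),r.read_state()["finger_gap"],r.read_state()["t"])
E
```

```text
yaw -10.1 or 169.9 travel before-yaw [0.2044 0.0528 0.264 ] after-yaw [0.192  0.0878 0.264 ] q6 -1.32 tcp [0.7309 0.1948 0.4564]
[ 0.19  0.62  0.57 -0.02  2.01 -1.32] 0.47720286436293946 3.95
```

```bash
python3 - <<'E'
from h import *
p,R,s=pose();print(R.round(4),p,s["qvel"].round(3))
E
```

```text
[[-0.9962  0.0678 -0.0546]
 [ 0.0693  0.9972 -0.0262]
 [ 0.0527 -0.0299 -0.9982]] [0.73085216 0.19480659 0.45637927] [-0.056 -0.093  0.056 -0.039  0.016 -0.014]
```

Call:
drive_tool(commands=[{"travel": [0,0,0],"yaw": 0,"fingers": 133},{"travel": [0,0,0],"yaw": -5,"fingers": 133},{"travel": [0,0,0],"yaw": -5,"fingers": 133},{"travel": [0.048,0.022,0],"yaw": 0,"fingers": 133},{"travel": [0.048,0.022,0],"yaw": 0,"fingers": 133},{"travel": [0.048,0.022,0],"yaw": 0,"fingers": 133},{"travel": [0.048,0.022,0],"yaw": 0,"fingers": 133},{"travel": [0,0,0],"yaw": 0,"fingers": 133},{"travel": [0,0,0],"yaw": 0,"fingers": 133},{"travel": [0,0,0],"yaw": 0,"fingers": 133}])

```text
t: 5.2
tcp_pos: [0.5295, 0.2576, 0.4716]
ee_rot: [0.152, -3.091, 0.035]
force: [-0.8, 0.6, 0.4]
finger_gap: 0.481
grip_force: 0.0
```

```bash
python3 - <<'E'
from h import *
p,R,s=pose();print(R.round(4),p,s["qvel"].round(3),s["qpos"].round(3))
need((.5164,.2547),.202,np.radians(96.2))
E
```

```text
[[-0.9941 -0.0986 -0.0454]
 [-0.0975  0.9949 -0.0252]
 [ 0.0476 -0.0206 -0.9987]] [0.52949641 0.25760374 0.47156411] [ 0.003  0.022 -0.005  0.003  0.002  0.003] [ 0.359  0.19   1.124 -0.008  1.878 -1.313]
yaw -0.5 or 179.5 travel before-yaw [0.0005 0.004  0.2699] after-yaw [0.0004 0.004  0.2699] q6 -1.31 tcp [0.5295 0.2576 0.4716]
```

```bash
cat >> h.py <<'E'
def ng(xy,tipz,ang):
    """as need, for the fingertip point (xy, tipz), allowing for the tool's tilt"""
    p,R,s=pose();ty=np.arctan2(R[1,1],R[0,1]);ang=np.radians(ang)
    d=(ang-ty+np.pi/2)%np.pi-np.pi/2;yaw=-np.degrees(d)
    Rn=R@cv2.Rodrigues(np.array([0,0,np.radians(yaw)]))[0]
    D=np.array([*xy,tipz])-(p+.199*R[:,2])
    print("yaw %.1f"%yaw,"before",(R.T@D).round(4),"after",(Rn.T@D).round(4),"horiz only",(Rn.T@np.array([D[0],D[1],0])).round(4),"up100",(Rn.T@[0,0,.1]).round(4),"q6 %.2f t %.2f gap %.3f"%(s["qpos"][5],s["t"],s["finger_gap"]),"tip",(p+.199*R[:,2]).round(4),"F",np.array(s["force"]).round(1))
E
python3 -c "
from h import *
ng((.5164,.2547),.004,96.2)"
```

```text
yaw -0.5 before [-0.009   0.008   0.2686] after [-0.009   0.0079  0.2686] horiz only [0.0038 0.0025 0.0001] up100 [ 0.0048 -0.002  -0.0999] q6 -1.31 t 5.20 gap 0.481 tip [0.5205 0.2526 0.2728] F [-0.8  0.6  0.4]
```

Call:
drive_tool(commands=[{"travel": [-0.002,0.002,0.045],"yaw": 0,"fingers": 133},{"travel": [-0.002,0.002,0.045],"yaw": 0,"fingers": 133},{"travel": [-0.002,0.002,0.045],"yaw": 0,"fingers": 133},{"travel": [-0.002,0.001,0.045],"yaw": 0,"fingers": 133},{"travel": [-0.001,0.001,0.045],"yaw": 0,"fingers": 133},{"travel": [0,0,0.022],"yaw": 0,"fingers": 133},{"travel": [0,0,0.021],"yaw": 0,"fingers": 133},{"travel": [0,0,0],"yaw": 0,"fingers": 133},{"travel": [0,0,0],"yaw": 0,"fingers": 255},{"travel": [0,0,0],"yaw": 0,"fingers": 255}])

```text
t: 6.45
tcp_pos: [0.5249, 0.2606, 0.2033]
ee_rot: [0.155, -3.09, 0.036]
force: [0.3, -1.4, -0.2]
finger_gap: 0.302
grip_force: 0.3
```

```bash
python3 - <<'E'
from h import *
ng((.5164,.2547),.004,96.2)
p,R,s=pose();print(R[:,2],s["grip_force"])
E
```

```text
yaw -0.4 before [-0.0006 -0.0009  0.0005] after [-0.0006 -0.0009  0.0005] horiz only [-0.0006 -0.001  -0.    ] up100 [ 0.0048 -0.002  -0.0999] q6 -1.30 t 6.45 gap 0.302 tip [0.5157 0.2556 0.0045] F [ 0.3 -1.4 -0.2]
[-0.04591808 -0.02535736 -0.99862332] 0.30518445186316967
```

Call:
drive_tool(commands=[{"travel": [0,0,0],"yaw": 0,"fingers": 255},{"travel": [0,0,0],"yaw": 0,"fingers": 255},{"travel": [0.001,0,-0.03],"yaw": 0,"fingers": 255},{"travel": [0.003,-0.001,-0.06],"yaw": 0,"fingers": 255},{"travel": [0.003,-0.001,-0.06],"yaw": 10,"fingers": 255},{"travel": [0,0,-0.03],"yaw": 10,"fingers": 255},{"travel": [0,0,0],"yaw": 10,"fingers": 255},{"travel": [0,0,0],"yaw": 10,"fingers": 255},{"travel": [0,0,0],"yaw": 10,"fingers": 255},{"travel": [0,0,0],"yaw": 10,"fingers": 255}])

```text
t: 7.7
tcp_pos: [0.5257, 0.2628, 0.3828]
ee_rot: [-1.426, -2.765, 0.069]
force: [0.2, 0.4, 0.7]
finger_gap: 0.253
grip_force: 29.9
```

```bash
python3 - <<'E'
from h import *
v=np.array([-.4027,.9153])
ng(np.array([.4120,.0047])-.01*v,.15,23.75)
p,R,s=pose();print(R[:,2],s["grip_force"])
E
```

```text
yaw 11.7 before [-0.1557 -0.2316  0.0454] after [-0.1995 -0.1953  0.0454] horiz only [-0.1996 -0.1971  0.0114] up100 [-0.0004 -0.0053 -0.0999] q6 -0.25 t 7.70 gap 0.253 tip [0.5163 0.2578 0.1841] F [0.2 0.4 0.7]
[-0.04711981 -0.025371   -0.99856699] 29.906964898109436
```

```bash
python3 - <<'E'
from h import *
v=np.array([-.4027,.9153])
ng(np.array([.4120,.0047])-.003*v,.15,23.75)
E
```

```text
yaw 11.7 before [-0.1489 -0.2302  0.0454] after [-0.1925 -0.1953  0.0454] horiz only [-0.1926 -0.1971  0.0113] up100 [-0.0004 -0.0053 -0.0999] q6 -0.25 t 7.70 gap 0.253 tip [0.5163 0.2578 0.1841] F [0.2 0.4 0.7]
```

Call:
drive_tool(commands=[{"travel": [0,0,0],"yaw": 6,"fingers": 255},{"travel": [0,0,0],"yaw": 5.7,"fingers": 255},{"travel": [-0.048,-0.036,0.003],"yaw": 0,"fingers": 255},{"travel": [-0.048,-0.036,0.003],"yaw": 0,"fingers": 255},{"travel": [-0.048,-0.036,0.003],"yaw": 0,"fingers": 255},{"travel": [-0.048,-0.036,0.003],"yaw": 0,"fingers": 255},{"travel": [0,-0.025,0.01],"yaw": 0,"fingers": 255},{"travel": [0,-0.026,0.01],"yaw": 0,"fingers": 255},{"travel": [0,0,0],"yaw": 0,"fingers": 255},{"travel": [0,0,0],"yaw": 0,"fingers": 255}])

```text
t: 8.95
tcp_pos: [0.4253, 0.0075, 0.3626]
ee_rot: [-1.696, -2.615, 0.071]
force: [-0.8, -0.7, -1.4]
finger_gap: 0.25
grip_force: 29.9
```

```bash
python3 - <<'E'
from h import *
v=np.array([-.4027,.9153])
ng(np.array([.4120,.0047])-.003*v,.034,23.75)
for n in("scene","top"): cv2.imwrite(f"pics/{n}1.png",r.snapshot(n))
a=cv2.imread("pics/top1.png")[130:330,200:400];b=cv2.imread("pics/scene1.png")[60:260,80:280]
cv2.imwrite("pics/c1.png",cv2.resize(np.hstack([a,b]),None,fx=2,fy=2,interpolation=cv2.INTER_CUBIC))
E
```

```text
yaw 0.3 before [0.0013 0.0036 0.1299] after [0.0013 0.0036 0.1299] horiz only [ 0.0007 -0.0031  0.0002] up100 [-0.0005 -0.0051 -0.0999] q6 -0.53 t 8.95 gap 0.250 tip [0.4163 0.0025 0.1639] F [-0.8 -0.7 -1.4]
```

View pics/c1.png

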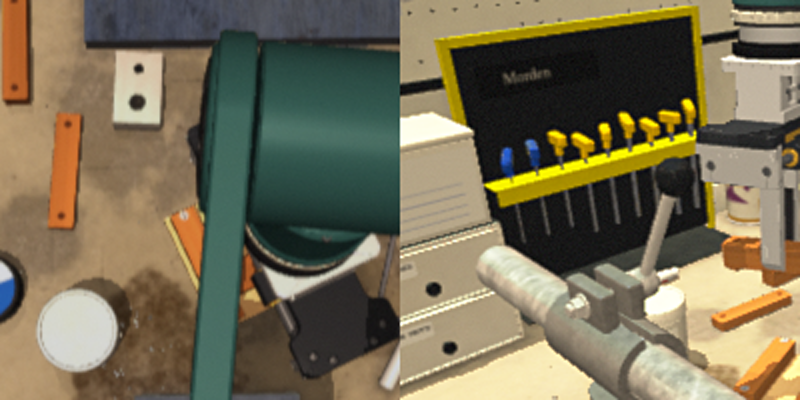

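The arm clears the knob (scene crop about (675,175)), and the slat is held over the foot. I'm lowering now.

Call:
drive_tool(commands=[{"travel": [0,0.001,0.03],"yaw": 0,"fingers": 255},{"travel": [0.001,0.001,0.03],"yaw": 0,"fingers": 255},{"travel": [0,0.001,0.03],"yaw": 0,"fingers": 255},{"travel": [0,0,0.02],"yaw": 0,"fingers": 255},{"travel": [0,0,0.01],"yaw": 0,"fingers": 255},{"travel": [0,0,0.005],"yaw": 0,"fingers": 255},{"travel": [0,0,0.003],"yaw": 0,"fingers": 255},{"travel": [0,0,0.002],"yaw": 0,"fingers": 255},{"travel": [0,0,0],"yaw": 0,"fingers": 255},{"travel": [0,0,0],"yaw": 0,"fingers": 255}])

```text
t: 10.3
tcp_pos: [0.4219, 0.0059, 0.2338]
ee_rot: [-1.697, -2.616, 0.071]
force: [0.2, -0.6, 6.4]
finger_gap: 0.253
grip_force: 30.0
```

```bash
python3 - <<'E'
from h import *
v=np.array([-.4027,.9153])
ng(np.array([.4120,.0047])-.003*v,.034,23.75)
E
```

```text
yaw 0.3 before [0.0011 0.0005 0.001 ] after [0.0011 0.0005 0.001 ] horiz only [ 0.0011  0.0005 -0.    ] up100 [-0.0006 -0.005  -0.0999] q6 -0.52 t 10.30 gap 0.253 tip [0.4132 0.0008 0.035 ] F [ 0.2 -0.6  6.4]
```

Call:
drive_tool(commands=[{"travel": [0,0,0.001],"yaw": 0,"fingers": 255},{"travel": [0,0,0],"yaw": 0,"fingers": 255},{"travel": [0,0,0],"yaw": 0,"fingers": 133},{"travel": [0,0,0],"yaw": 0,"fingers": 133},{"travel": [0,0,0],"yaw": 0,"fingers": 133},{"travel": [0,-0.001,-0.02],"yaw": 0,"fingers": 133},{"travel": [0,-0.002,-0.04],"yaw": 0,"fingers": 133},{"travel": [0,-0.003,-0.06],"yaw": 0,"fingers": 133},{"travel": [0,0.02,-0.05],"yaw": 0,"fingers": 133},{"travel": [0,0.03,0],"yaw": 0,"fingers": 133}])

```text
t: 11.55
tcp_pos: [0.4701, 0.0284, 0.4044]
ee_rot: [-1.702, -2.621, 0.064]
force: [0.4, -0.6, -0.2]
finger_gap: 0.477
grip_force: 0.0
```

```bash
python3 - <<'E'
from h import *
ng((.6435,.2274),.15,91)
E
```

```text
yaw -67.0 before [0.1135 0.25   0.0439] after [-0.1858  0.2022  0.0439] horiz only [-0.1838  0.2008 -0.0117] up100 [ 0.0036 -0.0025 -0.0999] q6 -0.47 t 11.55 gap 0.477 tip [0.4631 0.0232 0.2056] F [ 0.4 -0.6 -0.2]
```

Call:
drive_tool(commands=[{"travel": [0.0227,0.05,0.008],"yaw": 0,"fingers": 133},{"travel": [0.0227,0.05,0.009],"yaw": 0,"fingers": 133},{"travel": [0.0227,0.05,0.009],"yaw": 0,"fingers": 133},{"travel": [0.0227,0.05,0.009],"yaw": 0,"fingers": 133},{"travel": [0.0227,0.05,0.009],"yaw": 0,"fingers": 133},{"travel": [0,0,0],"yaw": -10,"fingers": 133},{"travel": [0,0,0],"yaw": -10,"fingers": 133},{"travel": [0,0,0],"yaw": -10,"fingers": 133},{"travel": [0,0,0],"yaw": -10,"fingers": 133},{"travel": [0,0,0],"yaw": -10,"fingers": 133}])

```text
t: 12.8
tcp_pos: [0.6489, 0.2327, 0.3403]
ee_rot: [-0.42, -3.069, 0.049]
force: [1.0, 0.7, -0.6]
finger_gap: 0.479
grip_force: 0.0
```

Call:
drive_tool(commands=[{"travel": [0,0,0],"yaw": -8.5,"fingers": 133},{"travel": [0,0,0],"yaw": -8.5,"fingers": 133},{"travel": [-0.001,0.001,0.03],"yaw": 0,"fingers": 133},{"travel": [-0.001,0.001,0.03],"yaw": 0,"fingers": 133},{"travel": [-0.001,0.001,0.03],"yaw": 0,"fingers": 133},{"travel": [0,0,0],"yaw": 0,"fingers": 133},{"travel": [0,0,0],"yaw": 0,"fingers": 133},{"travel": [0,0,0],"yaw": 0,"fingers": 133},{"travel": [0,0,0],"yaw": 0,"fingers": 133},{"travel": [0,0,0],"yaw": 0,"fingers": 133}])

```text
t: 14.05
tcp_pos: [0.6477, 0.2333, 0.2519]
ee_rot: [0.029, -3.096, 0.038]
force: [-0.6, -0.6, 0.4]
finger_gap: 0.48
grip_force: 0.0
```

```bash
python3 - <<'E'
from h import *
ng((.6435,.2274),.004,91)
E
```

```text
yaw 0.1 before [-0.0069  0.0001  0.0489] after [-0.0069  0.0001  0.0489] horiz only [-0.0047 -0.0011 -0.0002] up100 [ 0.0045 -0.0024 -0.0999] q6 -1.32 t 14.05 gap 0.480 tip [0.6388 0.2284 0.0532] F [-0.6 -0.6  0.4]
```

Call:
drive_tool(commands=[{"travel": [-0.004,0,0.025],"yaw": 0,"fingers": 133},{"travel": [-0.003,0,0.024],"yaw": 0,"fingers": 133},{"travel": [0,0,0],"yaw": 0,"fingers": 133},{"travel": [0,0,0],"yaw": 0,"fingers": 255},{"travel": [0,0,0],"yaw": 0,"fingers": 255},{"travel": [0,0,0],"yaw": 0,"fingers": 255},{"travel": [0,0,0],"yaw": 0,"fingers": 255},{"travel": [0,0,0],"yaw": 0,"fingers": 255},{"travel": [0.002,-0.001,-0.04],"yaw": 0,"fingers": 255},{"travel": [0.003,-0.001,-0.06],"yaw": 0,"fingers": 255}])

```text
t: 15.3
tcp_pos: [0.6514, 0.2324, 0.299]
ee_rot: [0.028, -3.087, 0.041]
force: [0.8, 0.1, -0.9]
finger_gap: 0.253
grip_force: 29.9
```

Call:
drive_tool(commands=[{"travel": [0.002,-0.001,-0.05],"yaw": 8,"fingers": 255},{"travel": [0,0,0],"yaw": 10,"fingers": 255},{"travel": [0,0,0],"yaw": 10,"fingers": 255},{"travel": [0,0,0],"yaw": 10,"fingers": 255},{"travel": [0,0,0],"yaw": 10,"fingers": 255},{"travel": [0,0,0],"yaw": 10,"fingers": 255},{"travel": [0,0,0],"yaw": 9.3,"fingers": 255},{"travel": [0,0,0],"yaw": 0,"fingers": 255},{"travel": [0,0,0],"yaw": 0,"fingers": 255},{"travel": [0,0,0],"yaw": 0,"fingers": 255}])

```text
t: 16.55
tcp_pos: [0.6524, 0.2329, 0.3518]
ee_rot: [-1.701, -2.61, 0.073]
force: [0.6, 0.2, -0.1]
finger_gap: 0.253
grip_force: 29.9
```

```bash
python3 - <<'E'
from h import *
v=np.array([-.4027,.9153])
ng(np.array([.4724,.0313])-.001*v,.10,23.75)
E
```

```text
yaw 0.1 before [-0.1115 -0.2324  0.066 ] after [-0.1118 -0.2322  0.066 ] horiz only [-0.1121 -0.2351  0.0129] up100 [-0.0004 -0.0053 -0.0999] q6 -0.15 t 16.55 gap 0.253 tip [0.6431 0.2278 0.1531] F [ 0.6  0.2 -0.1]
```

Call:
drive_tool(commands=[{"travel": [-0.0223,-0.0465,0.003],"yaw": 0,"fingers": 255},{"travel": [-0.0223,-0.0465,0.003],"yaw": 0,"fingers": 255},{"travel": [-0.0223,-0.0465,0.003],"yaw": 0,"fingers": 255},{"travel": [-0.0223,-0.0465,0.003],"yaw": 0,"fingers": 255},{"travel": [-0.0223,-0.0465,0.003],"yaw": 0,"fingers": 255},{"travel": [0,0.001,0.02],"yaw": 0,"fingers": 255},{"travel": [0,0.001,0.02],"yaw": 0,"fingers": 255},{"travel": [0,0,0],"yaw": 0,"fingers": 255},{"travel": [0,0,0],"yaw": 0,"fingers": 255},{"travel": [0,0,0],"yaw": 0,"fingers": 255}])

```text
t: 17.8
tcp_pos: [0.4845, 0.0369, 0.3108]
ee_rot: [-1.703, -2.611, 0.071]
force: [0.3, 0.0, 0.1]
finger_gap: 0.251
grip_force: 29.9
```

```bash
python3 - <<'E'
from h import *
v=np.array([-.4027,.9153])
ng(np.array([.4724,.0313])-.001*v,.0335,23.75)
E
```

```text
yaw 0.0 before [0.0002 0.0008 0.0786] after [0.0002 0.0008 0.0786] horiz only [-0.0002 -0.0032  0.0002] up100 [-0.0005 -0.0051 -0.0999] q6 -0.45 t 17.80 gap 0.251 tip [0.4756 0.0318 0.112 ] F [0.3 0.  0.1]
```

Call:
drive_tool(commands=[{"travel": [0,0.001,0.03],"yaw": 0,"fingers": 255},{"travel": [0,0,0.025],"yaw": 0,"fingers": 255},{"travel": [0,0,0.012],"yaw": 0,"fingers": 255},{"travel": [0,0,0.006],"yaw": 0,"fingers": 255},{"travel": [0,0,0.003],"yaw": 0,"fingers": 255},{"travel": [0,0,0.002],"yaw": 0,"fingers": 255},{"travel": [0,0,0.001],"yaw": 0,"fingers": 255},{"travel": [0,0,0],"yaw": 0,"fingers": 255},{"travel": [0,0,0],"yaw": 0,"fingers": 255},{"travel": [0,0,0],"yaw": 0,"fingers": 133}])

```text
t: 19.05
tcp_pos: [0.4817, 0.0351, 0.2316]
ee_rot: [-1.704, -2.611, 0.071]
force: [-0.3, 0.2, -0.1]
finger_gap: 0.324
grip_force: 0.0
```

Call:
drive_tool(commands=[{"travel": [0,0,0],"yaw": 0,"fingers": 133},{"travel": [0,0,0],"yaw": 0,"fingers": 133},{"travel": [0,0,0],"yaw": 0,"fingers": 133},{"travel": [0,-0.001,-0.02],"yaw": 0,"fingers": 133},{"travel": [0,-0.002,-0.04],"yaw": 0,"fingers": 133},{"travel": [0,-0.003,-0.055],"yaw": 0,"fingers": 133},{"travel": [0.06,0,0],"yaw": 0,"fingers": 133},{"travel": [0.06,0,0],"yaw": 0,"fingers": 133},{"travel": [0.03,0,0],"yaw": 0,"fingers": 133},{"travel": [0,0,0],"yaw": 0,"fingers": 133}])

```text
t: 20.3
tcp_pos: [0.4199, 0.1743, 0.3452]
ee_rot: [-1.698, -2.613, 0.072]
force: [-0.6, -0.5, -0.8]
finger_gap: 0.48
grip_force: 0.0
```

```bash
python3 - <<'E'
from h import *
ng((.522,.18),.10,86)
a=r.snapshot("top");cv2.imwrite("pics/top2.png",a)
b=r.snapshot("scene")
cv2.imwrite("pics/c2.png",cv2.resize(np.hstack([a[180:320,250:390],b[200:340,190:330]]),None,fx=2.8,fy=2.8,interpolation=cv2.INTER_CUBIC))
E
```

```text
yaw -62.0 before [-0.0352  0.1084  0.041 ] after [-0.1122  0.0198  0.041 ] horiz only [-0.1101  0.0184 -0.0054] up100 [ 0.0044 -0.0029 -0.0999] q6 -0.15 t 20.30 gap 0.480 tip [0.4107 0.1692 0.1465] F [-0.6 -0.5 -0.8]
```

View pics/c2.png

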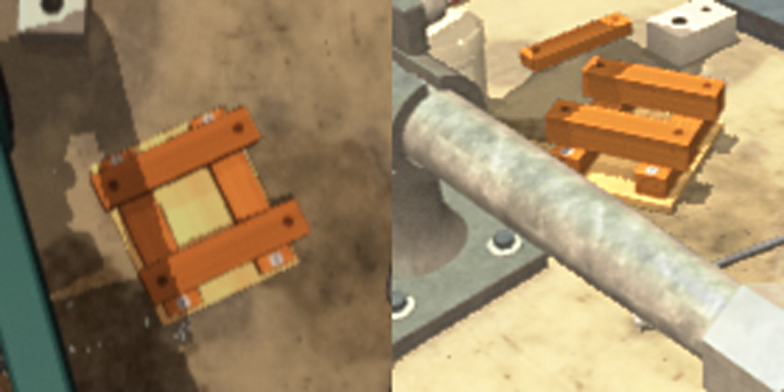

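Both thick slats lie level and parallel across the runners. Their holes are at crop (112,185), (238,128) and (161,281), (288,221).

Call:
drive_tool(commands=[{"travel": [-0.0176,0.054,0.02],"yaw": 0,"fingers": 133},{"travel": [-0.0176,0.054,0.02],"yaw": 0,"fingers": 133},{"travel": [0,0,0],"yaw": -10,"fingers": 133},{"travel": [0,0,0],"yaw": -10,"fingers": 133},{"travel": [0,0,0],"yaw": -10,"fingers": 133},{"travel": [0,0,0],"yaw": -10,"fingers": 133},{"travel": [0,0,0],"yaw": -10,"fingers": 133},{"travel": [0,0,0],"yaw": -10,"fingers": 133},{"travel": [0,0,0],"yaw": -2,"fingers": 133},{"travel": [0,0,0],"yaw": 0,"fingers": 133}])

```text
t: 21.65
tcp_pos: [0.5322, 0.1822, 0.2995]
ee_rot: [-0.12, -3.093, 0.042]
force: [-0.2, 0.5, 0.8]
finger_gap: 0.478
grip_force: 0.0
```

```bash
python3 - <<'E'
from h import *
c=lambda u,v:((u+.5)/2.8-.5+250,(v+.5)/2.8-.5+180)
F=np.array([.4422,.018]);t=np.radians(23.75);M=np.array([[np.cos(t),np.sin(t)],[-np.sin(t),np.cos(t)]])
for a,b in [((112,185),(238,128)),((161,281),(288,221))]:
    A,B=at("top",c(*a),.053),at("top",c(*b),.053);print((M@((A+B)/2-F)).round(4),np.linalg.norm(A-B),np.degrees(np.arctan2(*(M@(A-B))[::-1])))
ng((.522,.18),.004,86)
E
```

```text
[0.0346 0.0006] 0.0886833026133528 89.92876940569953
[-0.0325 -0.0021] 0.08882044438789224 90.47631335392924
yaw -0.4 before [-0.0032  0.0056  0.0967] after [-0.0032  0.0055  0.0967] horiz only [ 0.0011  0.0028 -0.    ] up100 [ 0.0045 -0.0029 -0.0999] q6 -1.26 t 21.65 gap 0.478 tip [0.5229 0.1772 0.1008] F [-0.2  0.5  0.8]
```

Call:
drive_tool(commands=[{"travel": [-0.001,0.002,0.04],"yaw": 0,"fingers": 133},{"travel": [-0.001,0.002,0.035],"yaw": 0,"fingers": 133},{"travel": [-0.001,0.0015,0.022],"yaw": 0,"fingers": 133},{"travel": [0,0,0],"yaw": 0,"fingers": 133},{"travel": [0,0,0],"yaw": 0,"fingers": 255},{"travel": [0,0,0],"yaw": 0,"fingers": 255},{"travel": [0,0,0],"yaw": 0,"fingers": 255},{"travel": [0,0,0],"yaw": 0,"fingers": 255},{"travel": [0,0,0],"yaw": 0,"fingers": 255},{"travel": [0.001,0,-0.02],"yaw": 0,"fingers": 255}])

```text
t: 22.9
tcp_pos: [0.5297, 0.1863, 0.2208]
ee_rot: [-0.115, -3.089, 0.043]
force: [0.4, 0.5, -1.3]
finger_gap: 0.248
grip_force: 29.9
```

Call:
drive_tool(commands=[{"travel": [0.002,-0.002,-0.06],"yaw": 0,"fingers": 255},{"travel": [0.002,-0.002,-0.06],"yaw": -9,"fingers": 255},{"travel": [0,0,0],"yaw": -9,"fingers": 255},{"travel": [0,0,0],"yaw": -9.4,"fingers": 255},{"travel": [0,0,0],"yaw": 0,"fingers": 255},{"travel": [0,0,0],"yaw": 0,"fingers": 255},{"travel": [0,0,0],"yaw": 0,"fingers": 255},{"travel": [0,0,0],"yaw": 0,"fingers": 255},{"travel": [0,0,0],"yaw": 0,"fingers": 255},{"travel": [0,0,0],"yaw": 0,"fingers": 255}])

```text
t: 24.15
tcp_pos: [0.5319, 0.1859, 0.3427]
ee_rot: [0.62, -3.028, 0.024]
force: [0.5, -0.3, -0.4]
finger_gap: 0.254
grip_force: 29.9
```

```bash
python3 - <<'E'
from h import *
ng((.4289,.0482),.0575,113.75)
E
```

```text
yaw -0.6 before [ 0.1336 -0.0847  0.0941] after [ 0.1344 -0.0833  0.0941] horiz only [ 0.139  -0.0837  0.0077] up100 [ 0.0053 -0.0004 -0.0999] q6 -1.74 t 24.15 gap 0.254 tip [0.5226 0.1808 0.144 ] F [ 0.5 -0.3 -0.4]
```

Call:
drive_tool(commands=[{"travel": [0.046,-0.028,0.002],"yaw": -0.6,"fingers": 255},{"travel": [0.046,-0.028,0.003],"yaw": 0,"fingers": 255},{"travel": [0.046,-0.028,0.003],"yaw": 0,"fingers": 255},{"travel": [-0.001,0,0.025],"yaw": 0,"fingers": 255},{"travel": [-0.001,0,0.025],"yaw": 0,"fingers": 255},{"travel": [-0.001,0,0.01],"yaw": 0,"fingers": 255},{"travel": [0,0,0],"yaw": 0,"fingers": 255},{"travel": [0,0,0],"yaw": 0,"fingers": 255},{"travel": [0,0,0],"yaw": 0,"fingers": 255},{"travel": [0,0,0],"yaw": 0,"fingers": 255}])

```text
t: 25.4
tcp_pos: [0.4389, 0.0534, 0.283]
ee_rot: [0.637, -3.026, 0.024]
force: [-0.2, -0.1, -0.6]
finger_gap: 0.254
grip_force: 29.9
```

```bash
python3 - <<'E'
from h import *
ng((.4289,.0482),.0565,113.75)
E
```

```text
yaw 0.0 before [-0.0004  0.0004  0.0277] after [-0.0004  0.0004  0.0277] horiz only [0.001  0.0003 0.    ] up100 [ 0.0052 -0.0005 -0.0999] q6 -1.98 t 25.40 gap 0.254 tip [0.4299 0.0483 0.0842] F [-0.2 -0.1 -0.6]
```

Call:
drive_tool(commands=[{"travel": [0,0,0.015],"yaw": 0,"fingers": 255},{"travel": [0,0,0.007],"yaw": 0,"fingers": 255},{"travel": [0,0,0.003],"yaw": 0,"fingers": 255},{"travel": [0,0,0.002],"yaw": 0,"fingers": 255},{"travel": [0,0,0],"yaw": 0,"fingers": 255},{"travel": [0,0,0],"yaw": 0,"fingers": 255},{"travel": [0,0,0],"yaw": 0,"fingers": 255},{"travel": [0,0,0],"yaw": 0,"fingers": 255},{"travel": [0,0,0],"yaw": 0,"fingers": 255},{"travel": [0,0,0],"yaw": 0,"fingers": 255}])

```text
t: 26.65
tcp_pos: [0.4374, 0.0526, 0.2562]
ee_rot: [0.636, -3.025, 0.024]
force: [-3.5, -0.6, 5.8]
finger_gap: 0.248
grip_force: 29.9
```

Call:
drive_tool(commands=[{"travel": [0,0,0],"yaw": 0,"fingers": 133},{"travel": [0,0,0],"yaw": 0,"fingers": 133},{"travel": [0,0,0],"yaw": 0,"fingers": 133},{"travel": [0,0,0],"yaw": 0,"fingers": 133},{"travel": [0.001,0,-0.02],"yaw": 0,"fingers": 133},{"travel": [0.002,0,-0.04],"yaw": 0,"fingers": 133},{"travel": [0.002,0,-0.05],"yaw": 0,"fingers": 133},{"travel": [0,0,0],"yaw": 10,"fingers": 0},{"travel": [0,0,0],"yaw": 10.4,"fingers": 0},{"travel": [0,0,0],"yaw": 0,"fingers": 0}])

```text
t: 27.9
tcp_pos: [0.438, 0.0534, 0.3655]
ee_rot: [0.094, -3.093, 0.037]
force: [-0.7, -0.4, 0.1]
finger_gap: 0.765
grip_force: 0.0
```

```bash
python3 - <<'E'
from h import *
ng((.6403,.287),.06,93.3)
a=r.snapshot("top");cv2.imwrite("pics/top3.png",a)
E
```

```text
yaw 0.2 before [-0.2303  0.2276  0.0908] after [-0.2295  0.2284  0.0908] horiz only [-0.2244  0.226  -0.0158] up100 [ 0.0048 -0.0023 -0.0999] q6 -1.63 t 27.90 gap 0.765 tip [0.4288 0.0483 0.1667] F [-0.7 -0.4  0.1]
```

Call:
drive_tool(commands=[{"travel": [-0.0375,0.0377,-0.002],"yaw": 0,"fingers": 0},{"travel": [-0.0375,0.0377,-0.002],"yaw": 0,"fingers": 0},{"travel": [-0.0375,0.0377,-0.002],"yaw": 0,"fingers": 0},{"travel": [-0.0375,0.0377,-0.002],"yaw": 0,"fingers": 0},{"travel": [-0.0375,0.0377,-0.002],"yaw": 0,"fingers": 0},{"travel": [-0.0375,0.0377,-0.002],"yaw": 0,"fingers": 0},{"travel": [-0.002,0.001,0.05],"yaw": 0,"fingers": 0},{"travel": [-0.002,0.001,0.05],"yaw": 0,"fingers": 0},{"travel": [0,0,0],"yaw": 0,"fingers": 0},{"travel": [0,0,0],"yaw": 0,"fingers": 0}])

```text
t: 29.2
tcp_pos: [0.6492, 0.2922, 0.2634]
ee_rot: [0.092, -3.095, 0.036]
force: [0.4, 0.2, 1.5]
finger_gap: 0.999
grip_force: 0.0
```

```bash
python3 - <<'E'
from h import *
ng((.6403,.287),.0035,93.3)
E
```

```text
yaw 0.1 before [-0.0026  0.001   0.061 ] after [-0.0026  0.001   0.061 ] horiz only [ 0.0001 -0.0003  0.    ] up100 [ 0.0046 -0.0022 -0.0999] q6 -1.28 t 29.20 gap 0.999 tip [0.6404 0.2873 0.0646] F [0.4 0.2 1.5]
```

Call:
drive_tool(commands=[{"travel": [-0.001,0,0.03],"yaw": 0,"fingers": 0},{"travel": [-0.001,0.001,0.021],"yaw": 0,"fingers": 0},{"travel": [0,0,0.01],"yaw": 0,"fingers": 0},{"travel": [0,0,0],"yaw": 0,"fingers": 100},{"travel": [0,0,0],"yaw": 0,"fingers": 255},{"travel": [0,0,0],"yaw": 0,"fingers": 255},{"travel": [0,0,0],"yaw": 0,"fingers": 255},{"travel": [0,0,0],"yaw": 0,"fingers": 255},{"travel": [0,0,0],"yaw": 0,"fingers": 255},{"travel": [0,0,0],"yaw": 0,"fingers": 255}])

```text
t: 30.45
tcp_pos: [0.6479, 0.2917, 0.2005]
ee_rot: [0.091, -3.093, 0.037]
force: [-0.1, 0.4, 0.1]
finger_gap: 0.29
grip_force: 0.0
```

Call:
drive_tool(commands=[{"travel": [0,0,0],"yaw": 0,"fingers": 255},{"travel": [0,0,0],"yaw": 0,"fingers": 255},{"travel": [0.001,0,-0.02],"yaw": 0,"fingers": 255},{"travel": [0.002,-0.001,-0.05],"yaw": 0,"fingers": 255},{"travel": [0.003,-0.001,-0.06],"yaw": 0,"fingers": 255},{"travel": [0,0,-0.01],"yaw": -10.4,"fingers": 255},{"travel": [0,0,0],"yaw": -10,"fingers": 255},{"travel": [0,0,0],"yaw": 0,"fingers": 255},{"travel": [0,0,0],"yaw": 0,"fingers": 255},{"travel": [0,0,0],"yaw": 0,"fingers": 255}])

```text
t: 31.7
tcp_pos: [0.6485, 0.2929, 0.3404]
ee_rot: [0.634, -3.024, 0.024]
force: [0.0, 0.0, -0.5]
finger_gap: 0.255
grip_force: 29.9
```

```bash
python3 - <<'E'
from h import *
ng((.4555,-.0122),.0565,113.75)
b=r.snapshot("scene");a=r.snapshot("top");cv2.imwrite("pics/scene4.png",b)
cv2.imwrite("pics/c4.png",cv2.resize(np.hstack([a[90:310,150:350],b[100:320,190:390]]),None,fx=2,fy=2,interpolation=cv2.INTER_CUBIC))
E
```

```text
yaw -0.1 before [ 0.2837 -0.2006  0.1013] after [ 0.2839 -0.2003  0.1013] horiz only [ 0.2884 -0.2007  0.0163] up100 [ 0.0053 -0.0004 -0.0999] q6 -1.64 t 31.70 gap 0.255 tip [0.6391 0.2878 0.1416] F [ 0.   0.  -0.5]
```

View pics/c4.png

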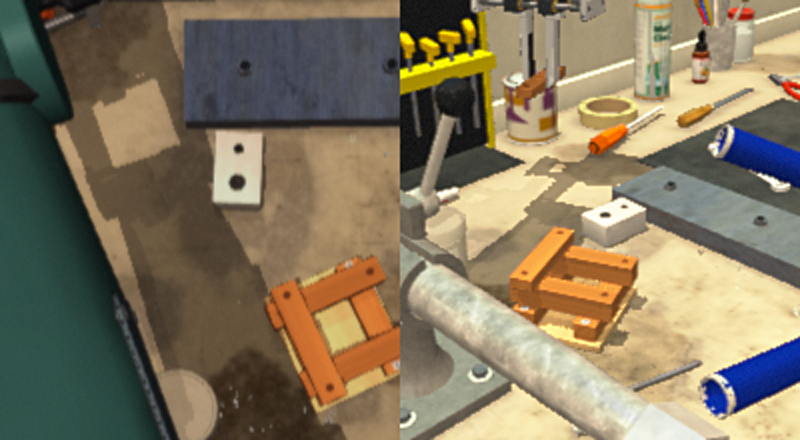

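The first thin slat sits square on the left side (crop holes (288,297), (328,388)), and the second is gripped.

Call:
drive_tool(commands=[{"travel": [0.048,-0.0335,0.002],"yaw": 0,"fingers": 255},{"travel": [0.048,-0.0335,0.002],"yaw": 0,"fingers": 255},{"travel": [0.048,-0.0335,0.002],"yaw": 0,"fingers": 255},{"travel": [0.048,-0.0335,0.003],"yaw": 0,"fingers": 255},{"travel": [0.048,-0.0335,0.003],"yaw": 0,"fingers": 255},{"travel": [0.048,-0.0335,0.003],"yaw": 0,"fingers": 255},{"travel": [-0.001,0,0.025],"yaw": 0,"fingers": 255},{"travel": [-0.002,0,0.025],"yaw": 0,"fingers": 255},{"travel": [0,0,0],"yaw": 0,"fingers": 255},{"travel": [0,0,0],"yaw": 0,"fingers": 255}])

```text
t: 33.05
tcp_pos: [0.4663, -0.0072, 0.2925]
ee_rot: [0.637, -3.026, 0.024]
force: [0.8, 0.1, -1.0]
finger_gap: 0.251
grip_force: 29.9
```

```bash
python3 - <<'E'
from h import *
ng((.4555,-.0122),.0565,113.75)
E
```

```text
yaw 0.0 before [-0.0003  0.001   0.0373] after [-0.0003  0.001   0.0373] horiz only [0.0016 0.0008 0.0001] up100 [ 0.0052 -0.0005 -0.0999] q6 -2.11 t 33.05 gap 0.251 tip [ 0.4573 -0.0123  0.0938] F [ 0.8  0.1 -1. ]
```

Call:
drive_tool(commands=[{"travel": [0,0.001,0.02],"yaw": 0,"fingers": 255},{"travel": [0,0,0.01],"yaw": 0,"fingers": 255},{"travel": [0,0,0.004],"yaw": 0,"fingers": 255},{"travel": [0,0,0.002],"yaw": 0,"fingers": 255},{"travel": [0,0,0.001],"yaw": 0,"fingers": 255},{"travel": [0,0,0.001],"yaw": 0,"fingers": 255},{"travel": [0,0,0],"yaw": 0,"fingers": 255},{"travel": [0,0,0],"yaw": 0,"fingers": 255},{"travel": [0,0,0],"yaw": 0,"fingers": 255},{"travel": [0,0,0],"yaw": 0,"fingers": 255}])

```text
t: 34.3
tcp_pos: [0.4638, -0.0073, 0.2537]
ee_rot: [0.636, -3.025, 0.024]
force: [-0.3, 0.4, -1.2]
finger_gap: 0.251
grip_force: 29.9
```

Call:
drive_tool(commands=[{"travel": [0,0,0.001],"yaw": 0,"fingers": 255},{"travel": [0,0,0.001],"yaw": 0,"fingers": 255},{"travel": [0,0,0],"yaw": 0,"fingers": 255},{"travel": [0,0,0],"yaw": 0,"fingers": 133},{"travel": [0,0,0],"yaw": 0,"fingers": 133},{"travel": [0,0,0],"yaw": 0,"fingers": 133},{"travel": [0,0,0],"yaw": 0,"fingers": 133},{"travel": [0.001,0,-0.02],"yaw": 0,"fingers": 133},{"travel": [0.002,0,-0.05],"yaw": 0,"fingers": 133},{"travel": [0.002,0,-0.05],"yaw": 0,"fingers": 60}])

```text
t: 35.55
tcp_pos: [0.4645, -0.0063, 0.3725]
ee_rot: [0.636, -3.023, 0.023]
force: [1.0, -0.5, -0.5]
finger_gap: 0.553
grip_force: 0.0
```

```bash
python3 - <<'E'
from h import *
ng((.5964,.1093),.10,88.2)
E
```

```text
yaw 25.6 before [-0.1817  0.0537  0.0639] after [-0.1407  0.1269  0.0639] horiz only [-0.1373  0.1249 -0.0098] up100 [ 0.0047 -0.0027 -0.0999] q6 -2.11 t 35.55 gap 0.553 tip [ 0.455  -0.0113  0.1738] F [ 1.  -0.5 -0.5]
```

Call:
drive_tool(commands=[{"travel": [-0.0454,0.0134,0],"yaw": 0,"fingers": 60},{"travel": [-0.0454,0.0134,0],"yaw": 0,"fingers": 60},{"travel": [-0.0454,0.0134,0.03],"yaw": 0,"fingers": 60},{"travel": [-0.0454,0.0134,0.034],"yaw": 0,"fingers": 60},{"travel": [0,0,0],"yaw": 8.6,"fingers": 60},{"travel": [0,0,0],"yaw": 8.5,"fingers": 60},{"travel": [0,0,0],"yaw": 8.5,"fingers": 60},{"travel": [0,0,0],"yaw": 0,"fingers": 60},{"travel": [0,0,0],"yaw": 0,"fingers": 60},{"travel": [0,0,0],"yaw": 0,"fingers": 60}])

```text
t: 36.8
tcp_pos: [0.6061, 0.114, 0.298]
ee_rot: [-0.048, -3.095, 0.04]
force: [-0.7, 0.4, 0.3]
finger_gap: 0.761
grip_force: 0.0
```

```bash
python3 - <<'E'
from h import *
ng((.5964,.1093),.006,88.2)
b=r.snapshot("scene");a=r.snapshot("top")
cv2.imwrite("pics/c5.png",cv2.resize(np.hstack([a[180:320,250:390],b[160:300,220:360]]),None,fx=2.8,fy=2.8,interpolation=cv2.INTER_CUBIC))
E
```

```text
yaw 0.1 before [-0.0038  0.0028  0.0932] after [-0.0038  0.0028  0.0932] horiz only [0.0005 0.0003 0.    ] up100 [ 0.0046 -0.0027 -0.0999] q6 -1.44 t 36.80 gap 0.761 tip [0.5969 0.109  0.0993] F [-0.7  0.4  0.3]
```

View pics/c5.png

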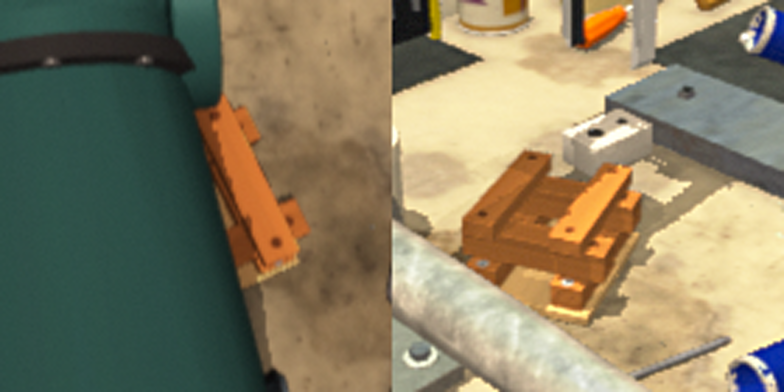

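The crib stands with both thin slats level across the thick ones. The second one's holes are at crop (214,115) and (277,241). Next I take the block.

Call:
drive_tool(commands=[{"travel": [-0.002,0.001,0.04],"yaw": 0,"fingers": 60},{"travel": [-0.002,0.001,0.035],"yaw": 0,"fingers": 60},{"travel": [0,0.001,0.018],"yaw": 0,"fingers": 60},{"travel": [0,0,0],"yaw": 0,"fingers": 60},{"travel": [0,0,0],"yaw": 0,"fingers": 255},{"travel": [0,0,0],"yaw": 0,"fingers": 255},{"travel": [0,0,0],"yaw": 0,"fingers": 255},{"travel": [0,0,0],"yaw": 0,"fingers": 255},{"travel": [0,0,0],"yaw": 0,"fingers": 255},{"travel": [0,0,0],"yaw": 0,"fingers": 255}])

```text
t: 38.15
tcp_pos: [0.6065, 0.1139, 0.2065]
ee_rot: [-0.05, -3.098, 0.043]
force: [0.2, -4.8, 4.7]
finger_gap: 0.48
grip_force: 29.9
```

Call:
drive_tool(commands=[{"travel": [0.001,-0.001,-0.02],"yaw": 0,"fingers": 255},{"travel": [0.002,-0.001,-0.05],"yaw": 0,"fingers": 255},{"travel": [0.003,-0.002,-0.06],"yaw": 0,"fingers": 255},{"travel": [0,0,-0.02],"yaw": 9.4,"fingers": 255},{"travel": [0,0,0],"yaw": 10,"fingers": 255},{"travel": [0,0,0],"yaw": 10,"fingers": 255},{"travel": [0,0,0],"yaw": 10,"fingers": 255},{"travel": [0,0,0],"yaw": 10,"fingers": 255},{"travel": [0,0,0],"yaw": 10,"fingers": 255},{"travel": [0,0,0],"yaw": 5,"fingers": 255}])

```text
t: 39.4
tcp_pos: [0.6062, 0.1153, 0.3537]
ee_rot: [-1.704, -2.604, 0.074]
force: [-0.1, 0.5, -5.8]
finger_gap: 0.478
grip_force: 29.8
```

```bash
python3 - <<'E'
from h import *
ng((.4422,.018),.10,23.75)
c=lambda u,v:((u+.5)/2.8-.5+250,(v+.5)/2.8-.5+180)
F=np.array([.4422,.018]);t=np.radians(23.75);M=np.array([[np.cos(t),np.sin(t)],[-np.sin(t),np.cos(t)]])
A,B=at("top",c(214,115),.067),at("top",c(277,241),.067);print((M@((A+B)/2-F)).round(4),np.degrees(np.arctan2(*(M@(A-B))[::-1])))
c=lambda u,v:((u+.5)/2-.5+150,(v+.5)/2-.5+90)
A,B=at("top",c(288,297),.067),at("top",c(328,388),.067);print((M@((A+B)/2-F)).round(4),np.degrees(np.arctan2(*(M@(A-B))[::-1])))
E
```

```text
yaw -0.1 before [-0.0229 -0.1749  0.0648] after [-0.0225 -0.1749  0.0648] horiz only [-0.0226 -0.178   0.0099] up100 [-0.0002 -0.0056 -0.0998] q6 -0.31 t 39.40 gap 0.478 tip [0.5962 0.1105 0.155 ] F [-0.1  0.5 -5.8]
[ 0.0029 -0.0317] 0.7500434678212162
[-0.0009  0.0349] -1.264738852745665
```

Call:
drive_tool(commands=[{"travel": [-0.0057,-0.0445,0.002],"yaw": 0,"fingers": 255},{"travel": [-0.0057,-0.0445,0.002],"yaw": 0,"fingers": 255},{"travel": [-0.0057,-0.0445,0.003],"yaw": 0,"fingers": 255},{"travel": [-0.0057,-0.0445,0.003],"yaw": 0,"fingers": 255},{"travel": [0,0.001,0.02],"yaw": 0,"fingers": 255},{"travel": [0,0.001,0.02],"yaw": 0,"fingers": 255},{"travel": [0,0.001,0.015],"yaw": 0,"fingers": 255},{"travel": [0,0,0],"yaw": 0,"fingers": 255},{"travel": [0,0,0],"yaw": 0,"fingers": 255},{"travel": [0,0,0],"yaw": 0,"fingers": 255}])

```text
t: 40.65
tcp_pos: [0.4534, 0.0218, 0.3005]
ee_rot: [-1.703, -2.611, 0.071]
force: [-0.6, -0.1, -6.4]
finger_gap: 0.482
grip_force: 29.8
```

```bash
python3 - <<'E'
from h import *
ng((.4422,.018),.0748,23.75)
E
```

```text
yaw 0.0 before [ 0.0022 -0.0003  0.027 ] after [ 0.0022 -0.0003  0.027 ] horiz only [ 0.002  -0.0016  0.0001] up100 [-0.0005 -0.0051 -0.0999] q6 -0.48 t 40.65 gap 0.482 tip [0.4445 0.0168 0.1017] F [-0.6 -0.1 -6.4]
```

Call:
drive_tool(commands=[{"travel": [0.002,0,0.012],"yaw": 0,"fingers": 255},{"travel": [0,0,0.006],"yaw": 0,"fingers": 255},{"travel": [0,0,0.003],"yaw": 0,"fingers": 255},{"travel": [0,0,0.002],"yaw": 0,"fingers": 255},{"travel": [0,0,0.001],"yaw": 0,"fingers": 255},{"travel": [0,0,0.001],"yaw": 0,"fingers": 255},{"travel": [0,0,0],"yaw": 0,"fingers": 255},{"travel": [0,0,0],"yaw": 0,"fingers": 255},{"travel": [0,0,0],"yaw": 0,"fingers": 255},{"travel": [0,0,0],"yaw": 0,"fingers": 255}])

```text
t: 41.9
tcp_pos: [0.4511, 0.0228, 0.275]
ee_rot: [-1.703, -2.61, 0.073]
force: [-2.7, -1.6, 0.2]
finger_gap: 0.479
grip_force: 29.8
```

Call:
drive_tool(commands=[{"travel": [0,0,0.001],"yaw": 0,"fingers": 255},{"travel": [0,0,0.0005],"yaw": 0,"fingers": 255},{"travel": [0,0,0],"yaw": 0,"fingers": 255},{"travel": [0,0,0],"yaw": 0,"fingers": 125},{"travel": [0,0,0],"yaw": 0,"fingers": 110},{"travel": [0,0,0],"yaw": 0,"fingers": 90},{"travel": [0,0,0],"yaw": 0,"fingers": 75},{"travel": [0,0,0],"yaw": 0,"fingers": 75},{"travel": [0,0,0],"yaw": 0,"fingers": 75},{"travel": [0,0,0],"yaw": 0,"fingers": 75}])

```text
t: 43.15
tcp_pos: [0.451, 0.0229, 0.273]
ee_rot: [-1.703, -2.61, 0.072]
force: [0.3, 0.3, 0.1]
finger_gap: 0.707
grip_force: 0.0
```

Call:
drive_tool(commands=[{"travel": [0,-0.001,-0.02],"yaw": 0,"fingers": 75},{"travel": [0,-0.002,-0.03],"yaw": 0,"fingers": 75},{"travel": [0,-0.002,-0.04],"yaw": 0,"fingers": 75},{"travel": [0,-0.002,-0.04],"yaw": 0,"fingers": 75},{"travel": [0.06,0,0],"yaw": 0,"fingers": 75},{"travel": [0.06,0,0],"yaw": 0,"fingers": 75},{"travel": [0.06,0,0],"yaw": 0,"fingers": 75},{"travel": [0,0,0],"yaw": 0,"fingers": 75},{"travel": [0,0,0],"yaw": 0,"fingers": 75},{"travel": [0,0,0],"yaw": 0,"fingers": 75}])

```text
t: 44.4
tcp_pos: [0.3787, 0.187, 0.4023]
ee_rot: [-1.706, -2.608, 0.073]
force: [-0.3, 0.8, 0.1]
finger_gap: 0.707
grip_force: 0.0
```

```bash
python3 - <<'E'
from h import *
b=r.snapshot("scene");a=r.snapshot("top")
cv2.imwrite("pics/c6.png",cv2.resize(np.hstack([a[180:320,250:390],b[160:300,220:360]]),None,fx=2.8,fy=2.8,interpolation=cv2.INTER_CUBIC))
E
```

```text
(no output)
```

View pics/c6.png

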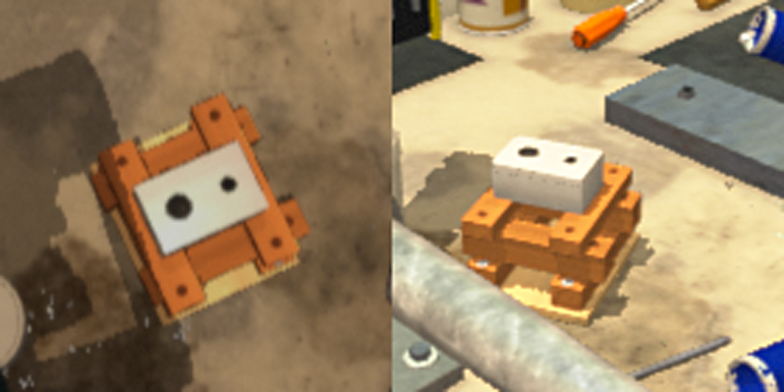

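The block lies level across both thin slats, with top corners at crop (133,187), (243,141), (269,200) and (160,250). I'm checking these numbers before handing in.

```bash
python3 - <<'E'
from h import *
c=lambda u,v:((u+.5)/2.8-.5+250,(v+.5)/2.8-.5+180)
F=np.array([.4422,.018]);t=np.radians(23.75);M=np.array([[np.cos(t),np.sin(t)],[-np.sin(t),np.cos(t)]])
f=lambda p,z:M@(at("top",c(*p),z)-F)
q=[f(p,.097) for p in [(133,187),(243,141),(269,200),(160,250)]];print(np.round(q,4),np.mean(q,0))
for a,b in [((122,161),(182,290)),((214,115),(277,241))]: print((f(a,.067)+f(b,.067))/2)
E
```

```text
[[ 0.0232  0.0373]
 [ 0.021  -0.0352]
 [-0.0178 -0.0337]
 [-0.0177  0.0385]] [0.002188   0.00171126]
[0.00022113 0.0340089 ]
[ 0.00285833 -0.03169581]
```

All within tolerance, so I'm handing in.

```bash
python3 -c "
from bench import r
print(r.finish_job())"
```

```text
the job is handed in; nothing more can be done
None
```

The crib is built and handed in at about 44.5 s of the 72 s: in the last pictures each slat is within about 3 mm of its place and the steel block is about 2 mm off centre, lying across both thin slats. The hand-in gave no verdict.

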